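Index the collar and pin it

TASK

Take the red-headed index pin out of its wooden block, put its point into the hole of the bright steel collar in the blue fixture, and with it turn the collar counter-clockwise (seen from above) under light downward pressure until the pin finds the matching hole hidden in the sprung plate below; then push the pin fully home, shoulder down on the collar, and let go. Feel for the hole and do not force the pin, and leave the tools lying about where they are.

Things in the scene. Friction and masses are not known exactly. Their poses are not given: they have to be found in the camera images.
- fixture: Indexing fixture, fixed to the worktop: dark round foot 160 mm across, on it a blue drum 148 mm across, 46 mm high, in which the collar turns about the drum's upright axis. More than 40 N between pin and fixture (collar and plate included) counts as forcing. Origin: on the axis, at the underside (worktop height); z up; x points away from the robot, give or take 0.4 rad.
- plate_top (a point): Point on the fixture's axis at the height of the hidden steel plate's flat top, 18 mm below the collar's top. The plate does not turn. Pressed by the pin it gives on a spring (from about 3.5 N, then 1.5 N per mm) for 6 mm and is then solid.
- plate_axis (a point): Same axis, 20 mm above the worktop. The plate's one hole (14 mm, 45 mm from the axis) cannot be seen, only felt: 0.4 to 1.35 rad counter-clockwise from where the collar's hole starts. As the pin comes over it the plate springs up round its point: the upward force goes and the pin cannot be moved round any more. It can then go 14 mm below the plate's rest height, to its shoulder; below is empty space.
- collar_hole (a point): Centre of the mouth of the collar's through hole, on its top face, 48 mm above the worktop. The collar is a bright steel disc 130 mm across, 16 mm thick, with a dark hub cap (32 mm across, 5 mm high) in the middle. The hole is 14 mm wide with a thin brass ring round it, 45 mm from the axis, and travels with the collar. z up.
- collar (a joint): Angle of the collar, rad, growing counter-clockwise seen from above. Stops at -0.1 and 1.5; it starts between 0 and 0.3. At 0 the hole lies at -0.8 rad from the fixture's x axis. It turns stiffly and stays where it is left: 3 to 4 N of side force at the hole.
- pin_block: Dark wooden block 80 x 70 mm, 45 mm high, fixed to the worktop, in whose 15 mm hole, 36 mm deep, the pin stands. Origin: centre of the underside.
- pin_grip (a point): Where to grip the index pin: a little above the middle of its red square head (22 x 22 mm, 41 mm high), 59.5 mm above its tip, 27.5 mm above its shoulder. z runs up the pin, x and y are square to the faces of the head.
- pin_tip (a point): Centre of the point (lower end) of the pin's shank. z up along the pin.
- pin_shoulder (a point): Centre of the underside of the pin's flange, 32 mm above its tip; it lies on the collar's top when the pin is fully home.
- sanding_block: Black and grey sanding block, 110 x 58 x 30 mm, lying loose; to be left alone. Origin: centre of the underside.
- tape_measure: Orange tape measure, 32 x 93 x 64 mm, standing loose; to be left alone. Origin: centre of the underside.
- adjustable_wrench: Adjustable wrench, 190 x 40 x 10 mm, lying loose; to be left alone. Origin: centre of the underside.
- pin: The index pin, standing upright in the block: steel shank 12 mm thick and 32 mm long with a bevelled point, above it a steel flange 26 mm across, 4 mm thick, whose underside is the shoulder, above that the red square head 22 x 22 mm, 41 mm high. 77 mm in all, 0.1 to 0.17 kg. Origin: its tip.
Things that resemble listed ones, but are neither listed nor needed, are in the scene too. Leave any green or orange look-alike of the pin alone.

How it is judged (in metres and radians):
On the way, in this order (a step that is already met when the one before it is completed fails the run):
1. the pin's shank is in the collar's hole (z of pin_tip in the frame of collar_hole below -0.01 m and horizontal distance between pin_tip and collar_hole below 0.005 m), for 0.1 s.
2. the collar has been turned counter-clockwise with the pin in its hole (all of step 1 and value of joint collar above 0.5 rad), for 0.05 s.
At the end, for the whole second after the job is handed in: The pin stands upright (within 0.08 rad) through the collar's hole and the plate's, its shoulder within 3 mm of the collar's top and within 4 mm of the hole's centre, at rest and let go (z of pin_shoulder in the frame of collar_hole below 0.003 m and horizontal distance between pin_shoulder and collar_hole below 0.004 m and angle between pin_shoulder's own z axis and vertical below 0.08 rad and linear speed of pin below 0.01 m/s); the robot touches nothing.
It fails at once if the pin is forced: more than 40 N between pin and fixture (contact force between pin and fixture above 40 N).
It fails at once if a tool lying about is moved by more than 20 mm (distance of any of sanding_block, tape_measure, adjustable_wrench from where it was at the start of the episode above 0.02 m).
It also fails if it takes over 51 s, if anything falls off the work surface, if the arm or the gripper's body presses on something with over 40 N, if the wrist force passes 120 N, or if a joint passes its speed limit or range.

ROBOT

A 6-joint arm with a two-finger parallel gripper is mounted at the origin on a cart in front of the work surface, level with it; the furniture and walls round the work are solid. World frame = base frame: x ahead of the robot, y to its left, z up, the work surface at z = 0. Lengths are in mm, angles in rad, forces in N, time in s.
With the tool pointing down it reaches from about 300 to 875 mm from the base axis. Payload 6.4 kg.
Tool frame: the origin (TCP) lies midway between the tips of the shut fingers; the grasp point (between the pads) lies 19 mm behind it (arm.grip_depth is the distance from the TCP to the grasp point, in mm); z points along the fingers, y is the line along which they close (so a half turn about z gives the same grasp; the last joint's range is limited). The gripper opens to 85 mm and grips with 20 to 120 N. Pads are 22 mm wide; open, the fingers measure 114 mm over their backs; the gripper's body (76 mm by 85 mm) begins 54 mm behind the grasp point. The pads swing forward as they close: fully open they stand 13 mm farther back than shut.
Start: joints at [1.121, 0.181, 1.607, -0, 1.354, -0.206], TCP at [138.788, 558.014, 231.288] pointing down, gripper open.
Joint ranges: [-2.99, 2.99], [-0.89, 2.07], [0.3, 2.58], [-1.14, 4.28], [0, 2.63], [-3.12, 3.12]. Speed limits (rad/s): [2.57, 2.57, 3.01, 3.14, 3.14, 3.14].

INTERFACE

Orientations are given as a unit quaternion [x, y, z, w].
In Python, from rig import arm gives the robot as it stands. The module is installed in compiled form; this text tells all that it offers. Calls block until the motion is done:
- arm.move_to(position, orientation): joint-space move of the TCP to a pose.
- arm.move_linear(position, ori=None, velocity=150, f_stop=None): straight line of the TCP; ori=None keeps the orientation; velocity is the mean speed in mm/s. With f_stop (N) it stops when the force on the tool has changed by that much, and returns True; else False.
- arm.set_joints(angles): joint-space move.
- arm.set_gripper(opening, force=None): finger opening in mm; force is the grip in N (None keeps the last); returns when the fingers have stopped.
- arm.hold(seconds).
- arm.solve_ik(position, orientation): joint angles nearest the present ones, or None.
- arm.read_state(): the state.
- arm.read_camera(name): name is "side" or "top" or "wrist"; returns (picture, depth): 400x640x3 uint8, red, green, blue; 400x640 float32, mm along the optical axis (not along the pixel's ray), 0 where there is no reading.
- arm.calibration(name): a dict with "fx", "fy", "cx", "cy" (pixels), "k1" (the pictures are not rectified: a ray, as slopes to the right and down, at radius r is drawn at 1 + k1 r^2 times it, then the intrinsics apply), "R" (3x3) and "t" (3): a world point X has camera coordinates R X + t; the wrist camera has in their place "mount" (4x4, takes a point from camera to tool coordinates, whose origin is the TCP and whose axes are the flange's). Camera axes: x right, y down, z forward; pixel columns grow to the right and rows downward; lengths in mm; the calibration is good to about 2 mm. A picture is of the moment at which its call begins: read the wrist's pose just before it. calibration takes no time and is no camera call.
A pose or a line that the arm cannot do raises arm.PlanningError and nothing moves.
- arm.finish_job(): hands the job in; it is judged then, once.
The state is a dict: "time": time; "joints": joint angles; "qd": joint speeds; "joint_efforts": joint torques, N m; "tool_pos": TCP position; "orientation": TCP orientation; "contact_force": force on the tool from outside, world axes, zero at the start; "ft_torque": the same for the moment, N m; "opening": finger opening in mm; "finger_force": force on a finger pad.
Only numpy, scipy, OpenCV 4.12 (cv2) and the standard library are available. Lean on these libraries where they do the work, as an engineer would, in place of code of your own. Each camera call takes 0.05 s, during which the arm holds its last target. There are 200 camera calls.

## Working session

There is one attempt and no reset: what is moved stays moved. The work goes in short steps, each a Python script; the robot and the scene stay as the last script left them, time stands still between calls to the robot, and variables do not carry over. Pictures are saved under pics/ and viewed, at most 10 in all, crops included, and the job is handed in when it is done.

```bash
mkdir -p pics; cat > h.py <<'E'
import numpy as np, cv2
from rig import arm
from scipy.spatial.transform import Rotation as Ro
def snap(name,fn=None):
    s=arm.read_state(); p,d=arm.read_camera(name)
    np.savez('pics/%s.npz'%(fn or name),p=p,d=d,pos=s['tool_pos'],q=s['orientation'])
    return p,d
def ray(name,u,v,pos=None,q=None):
    c=arm.calibration(name)
    x=np.array([(u-c['cx'])/c['fx'],(v-c['cy'])/c['fy']]);y=x.copy()
    for _ in range(20): y=x/(1+c['k1']*(y@y))
    r=np.array([y[0],y[1],1.])
    if name=='wrist':
        M=np.array(c['mount']);R=Ro.from_quat(q).as_matrix()
        return np.array(pos)+R@M[:3,3], R@M[:3,:3]@r
    R=np.array(c['R']);t=np.array(c['t'])
    return -R.T@t, R.T@r
def at_z(name,u,v,z,pos=None,q=None):
    o,r=ray(name,u,v,pos,q); return o+r*(z-o[2])/r[2]
def at_d(name,u,v,d,pos=None,q=None):
    o,r=ray(name,u,v,pos,q); return o+r*d
E
python3 - <<'E'
from h import *
for n in('top','side'):
    p,d=snap(n); cv2.imwrite('pics/%s0.png'%n,p[:,:,::-1])
print(arm.read_state()); print(arm.calibration('wrist'))
E
```

```text
{'time': 0.1, 'joints': array([ 1.12070599e+00,  1.81447973e-01,  1.60790707e+00,  3.53870771e-06,
        1.35381424e+00, -2.06300869e-01]), 'qd': array([-0.00065884, -0.00115997, -0.00075755, -0.00108632, -0.00024387,
        0.00090176]), 'joint_efforts': array([-2.46184190e-04, -4.45880055e+01, -3.52235091e+01, -3.09049310e-04,
        4.15016271e-03,  1.80548551e-05]), 'tool_pos': array([138.55536146, 557.54320588, 230.48526215]), 'orientation': array([ 1.21593442e-01,  9.92579676e-01, -7.45678931e-04, -2.55736117e-04]), 'contact_force': array([0.00249485, 0.83536585, 0.10754862]), 'ft_torque': array([0.00277317, 0.07058987, 0.03884331]), 'finger_force': 0.0, 'opening': 85.45838740020602}
{'fx': 275.73988279329444, 'fy': 275.73988279329444, 'cx': 320.4408775364193, 'cy': 192.38866337686932, 'k1': -0.014841532910210483, 'mount': array([[-2.60267196e-06, -9.63588713e-01, -2.67388842e-01,
         6.82469491e+01],
       [ 9.99999631e-01,  2.27122292e-04, -8.28213871e-04,
        -1.18207266e+00],
       [ 8.58787504e-04, -2.67388746e-01,  9.63588357e-01,
        -1.42573596e+02],
       [ 0.00000000e+00,  0.00000000e+00,  0.00000000e+00,
         1.00000000e+00]])}
```

View pics/top0.png

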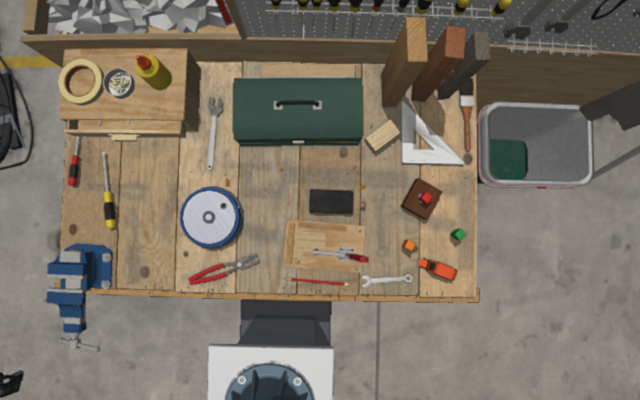

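View pics/side0.png

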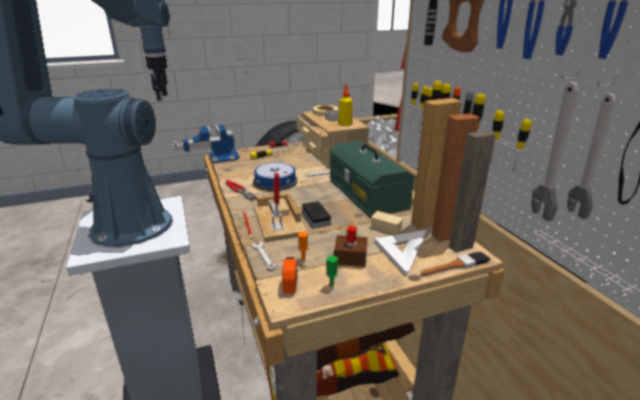

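The top view shows the fixture at about (211,217) with its hub at (209,216) and the collar's hole near (224,206). The pin's red head is at about (425,198) in the block at (421,199). The side view shows the green and orange look-alikes, with the wrench and tape measure nearer the robot.

```bash
python3 - <<'E'
from h import *
p,d=np.load('pics/top.npz').values().__iter__().__next__(),None
z=np.load('pics/top.npz');p=z['p'];d=z['d']
print('head',at_z('top',425,198,86),at_d('top',425,198,d[198,425]))
print('hub',at_z('top',209,216,53),at_d('top',209,216,d[216,209]))
print('hole',at_z('top',224,206,48),at_d('top',216,222,d[222,216]))
def crop(u,v,r,s): return cv2.resize(p[v-r:v+r,u-r:u+r,::-1],None,fx=s,fy=s,interpolation=cv2.INTER_CUBIC)
cv2.imwrite('pics/c.png',np.hstack([crop(424,199,24,8),crop(211,217,36,384/72)]))
E
```

```text
head [ 532.95296248 -368.848279     86.        ] [ 532.68260545 -367.87606478   90.23974387]
hub [479.45508799 152.14147132  53.        ] [479.45313099 152.11822198  53.11105491]
hole [504.94264922 116.89502491  48.        ] [465.24982395 135.53601583  47.28385398]
```

View pics/c.png

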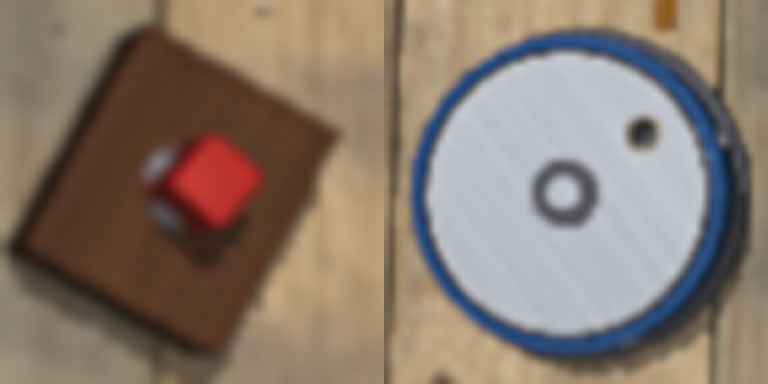

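The crop puts the head's top face centre at about top pixel (426.8,197.6), with edges turned about 42° and the block turned differently. The collar's hole is at crop (642,132), up and to the right of the hub. Next I look at both from close by with the wrist camera.

```bash
cat >> h.py <<'E'
def Q(ydeg):  # tool down, tool y along world angle ydeg
    f=np.radians((ydeg+90)/2); return np.array([np.cos(f),np.sin(f),0,0])
E
python3 - <<'E'
from h import *
print(at_z('top',426.8,197.6,90))
k=384/72
print('hub',at_z('top',175+(565-384)/k,181+193/k,53),'hole',at_z('top',175+(642-384)/k,181+132/k,48))
arm.move_to([478,150,210],Q(0)); p1,_=snap('wrist','wf')
arm.move_to([531,-371,200],Q(-42)); p2,_=snap('wrist','wp')
print(arm.read_state()['time'],arm.read_state()['tool_pos'])
cv2.imwrite('pics/w1.png',p1[:,:,::-1]);cv2.imwrite('pics/w2.png',p2[:,:,::-1])
E
```

```text
[ 533.74650292 -372.26858529   90.        ]
hub [476.55040658 152.19953173  53.        ] hole [505.52186851 118.45893682  48.        ]
4.0167 [ 531.65237442 -369.71362044  200.16160283]
```

View pics/w1.png

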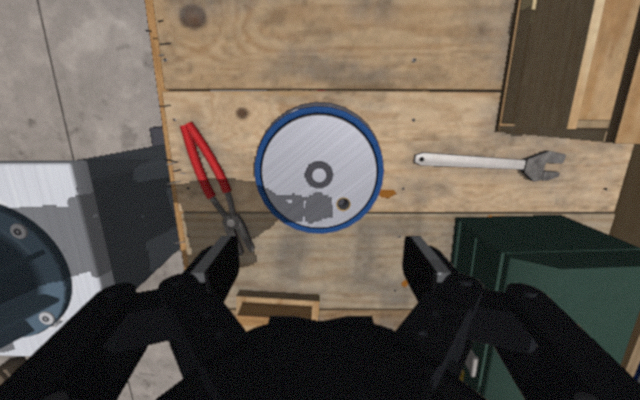

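View pics/w2.png

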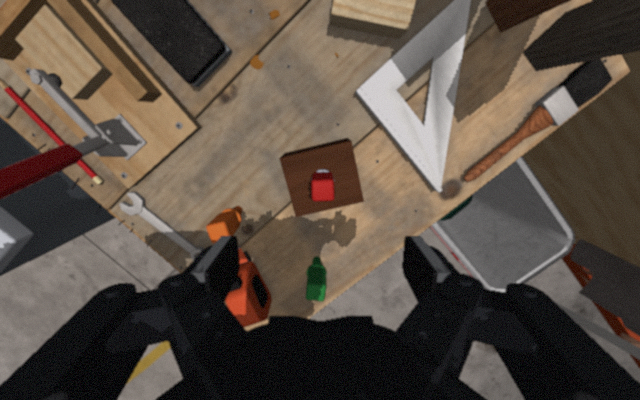

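The wrist picture over the fixture shows the hub at about (319,175) and the collar's hole at (343,204). Over the block, the red head is at about (322,190), nearly square to the picture, with the green look-alike well away at (317,280). I enlarge both.

```bash
python3 - <<'E'
from h import *
o=[]
for f,u,v,r in(('wf',319,175,48),('wp',322,186,24)):
    p=np.load('pics/%s.npz'%f)['p']
    o.append(cv2.resize(p[v-r:v+r,u-r:u+r,::-1],(384,384),interpolation=cv2.INTER_CUBIC))
cv2.imwrite('pics/c2.png',np.hstack(o))
E
```

```text
(no output)
```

View pics/c2.png

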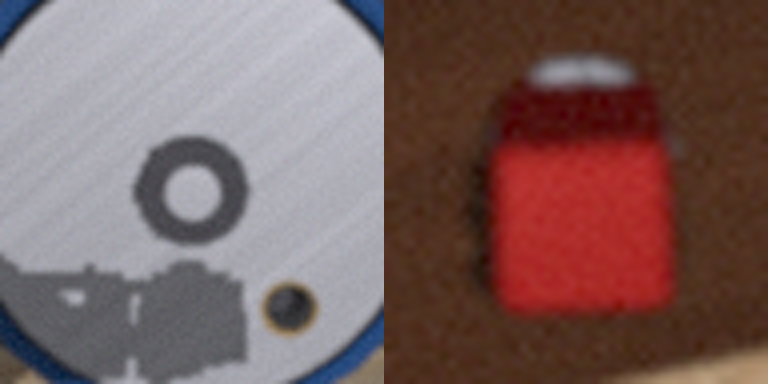

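The head's top face centre is at wrist pixel (322.6,190.1), turned only about 1.5° from square. The hub is at (318.8,174.5) and the hole at (343.5,203.5).

```bash
python3 - <<'E'
from h import *
a=np.load('pics/wf.npz');b=np.load('pics/wp.npz')
H=at_z('wrist',318.75,174.5,53,a['pos'],a['q']);C=at_z('wrist',343.5,203.5,48,a['pos'],a['q'])
print('hub',H,'hole',C,np.hypot(*(C-H)[:2]),np.degrees(np.arctan2(C[1]-H[1],C[0]-H[0])))
P=at_z('wrist',322.6,190.1,90,b['pos'],b['q']);print('head',P, at_d('wrist',322.6,190.1,b['d'][190,322],b['pos'],b['q']))
for w,z in((a,48),(b,0)):
    d=w['d'];v,u=(190,290) if z else (110,270)
    print(at_d('wrist',u,v,d[v,u],w['pos'],w['q']))
E
```

```text
hub [476.10265586 154.20722383  53.        ] hole [504.78878491 118.85552447  48.        ] 45.526219347886595 -50.94240486864795
head [ 532.10722344 -372.51405601   90.        ] [ 532.22927574 -372.37081626   90.69237055]
[443.18553088 135.10046852  48.40610815]
[ 535.60195596 -275.46467796    0.74976971]
```

```bash
python3 - <<'E'
from h import *
arm.move_linear([532.8,-372.4,100],Q(-42),200)
arm.hold(.1);s=arm.read_state();print(s['tool_pos'],s['contact_force'])
arm.move_linear([532.8,-372.4,54],None,100,f_stop=15)
arm.set_gripper(15,60);arm.hold(.2)
s=arm.read_state();print(s['tool_pos'],s['contact_force'],s['opening'],s['finger_force'])
arm.move_linear([532.8,-372.4,150],None,120);arm.hold(.2)
p,d=snap('wrist','wg');s=arm.read_state();print(s['time'],s['tool_pos'],s['contact_force'],s['opening'])
cv2.imwrite('pics/w3.png',cv2.resize(p[200:360,220:420,::-1],None,fx=3,fy=3,interpolation=cv2.INTER_CUBIC))
E
```

```text
[ 534.02097479 -373.37197268  102.30714337] [ 0.22662071 -0.16343695  0.49693581]
[ 533.04575824 -372.63774302   54.44424929] [-0.57169699  0.18974964  3.87013561] 21.245852255302868 59.098268151283264
7.375 [ 532.45697298 -372.09439324  149.07631777] [ 0.13229919 -1.03487551 -0.72568351] 21.326291883202966
```

View pics/w3.png

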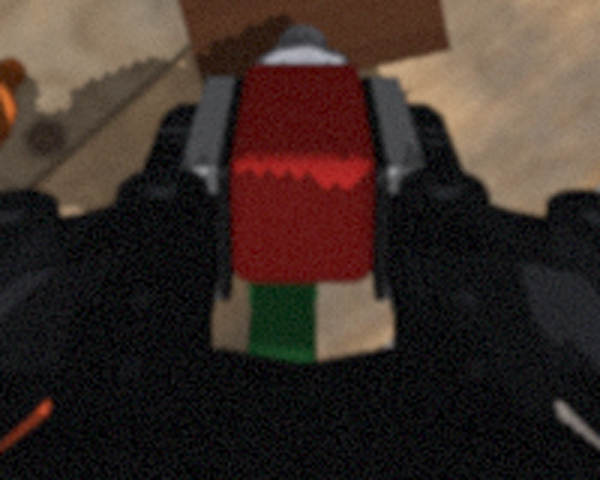

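The pin is held squarely between the pads (opening 21.3 mm), with the head upright. Before moving to the hole I work out the pin's offset in the tool.

```bash
python3 - <<'E'
from h import *
a=np.load('pics/wg.npz');zt=a['pos'][2]+35.6
R=Ro.from_quat(a['q']).as_matrix()
for u,v in((232,157),(375,157),(235,280),(372,280),(304,65)):
    P=at_z('wrist',220+u/3,200+v/3,zt if v>100 else zt-41,a['pos'],a['q']);print((R.T@(P-a['pos'])).round(1))
q=Q(65)
arm.move_linear([505.1,118.7,150],q,220);arm.move_linear([505.1,118.7,100],None,120);arm.hold(.3)
p,d=snap('wrist','wi');s=arm.read_state();print(s['time'],s['joints'],s['tool_pos'],s['contact_force'],s['opening'])
cv2.imwrite('pics/w4.png',cv2.resize(p[150:330,200:440,::-1],None,fx=3,fy=3,interpolation=cv2.INTER_CUBIC))
E
```

```text
[ 10.2  -9.6 -35.6]
[ 10.2  10.9 -35.6]
[-10.3  -9.6 -35.6]
[-10.2  10.9 -35.6]
[8.  0.8 5.4]
10.675 [ 1.81971782e-03  2.18161309e-01  1.85266226e+00  1.36522051e-05
  1.06963288e+00 -1.13269580e+00] [505.50547334 118.72389167 100.60464294] [ 0.26545377  0.4015719  -0.97538342] 21.29999204822377
```

View pics/w4.png

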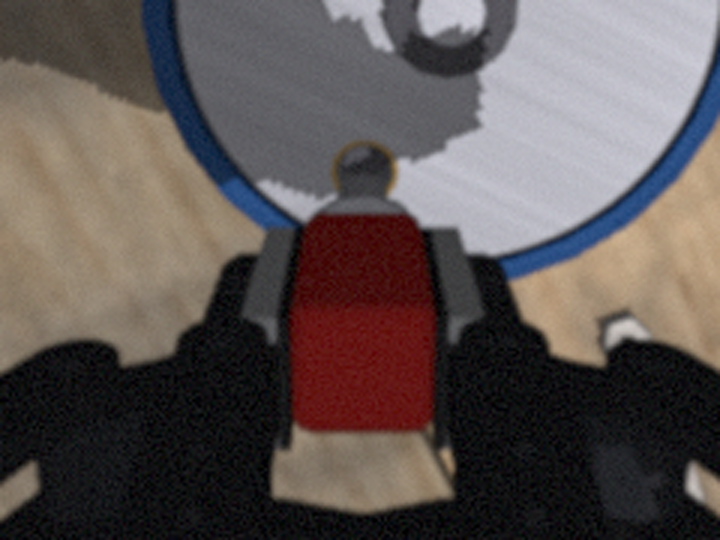

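The brass-ringed hole is centred at crop (365,170), full-picture (321.7,206.7), with the pin's point lined up over it. I check that and lower the pin gently.

```bash
python3 - <<'E'
from h import *
a=np.load('pics/wi.npz')
C=at_z('wrist',321.7,206.7,48,a['pos'],a['q']);print(C)
t=(np.array([505.1,118.7])+C[:2])/2
if np.hypot(*(C[:2]-[505.1,118.7]))>5: raise SystemExit
r=arm.move_linear([*t,73],None,25,f_stop=5)
s=arm.read_state();print(r,s['time'],s['tool_pos'],s['contact_force'])
E
```

```text
[503.07544971 119.43566681  48.        ]
False 11.9083 [504.23146939 119.02564092  73.15759027] [ 0.09125832 -0.47107996 -1.78015249]
```

The pin is in the collar's hole with no resistance. Next I press lightly on the plate and turn about the axis, watching the forces.

```bash
cat > turn.py <<'E'
from h import *
ax=np.array([476.2,153.6]); s=arm.read_state(); b=s['contact_force'].copy()
t=s['tool_pos'][:2]-ax; th=np.arctan2(t[1],t[0]); R=45.; z=69.3
arm.move_linear([*s['tool_pos'][:2],z],None,20,f_stop=15)
th0=th
for i in range(36):
    th+=.04
    f=arm.move_linear([*(ax+R*np.array([np.cos(th),np.sin(th)])),z],None,30,f_stop=14)
    s=arm.read_state();F=s['contact_force']-b
    er=np.array([np.cos(th),np.sin(th)]);et=np.array([-er[1],er[0]])
    p=s['tool_pos'][:2]-ax; fr,ft=F[:2]@er,F[:2]@et
    print(i,'t%.2f th%.3f act%.3f R%.1f z%.2f fr%.1f ft%.1f fz%.1f'%(s['time'],th-th0,np.arctan2(p[1],p[0])-th0,np.hypot(*p),s['tool_pos'][2],fr,ft,F[2]),f)
    if f or ft<-10 or (i>8 and F[2]<1.0) or abs(fr)>15 or F[2]>18: break
    R+=np.clip(.05*fr,-.3,.3)
E
python3 turn.py
```

```text
0 t12.49 th0.040 act0.029 R44.9 z69.43 fr-1.0 ft-3.7 fz7.3 False
1 t12.74 th0.080 act0.056 R44.6 z69.20 fr-1.4 ft-4.4 fz7.2 False
2 t12.99 th0.120 act0.089 R44.4 z69.05 fr-1.3 ft-6.0 fz8.8 False
3 t13.24 th0.160 act0.127 R44.3 z68.99 fr-1.2 ft-6.1 fz7.7 False
4 t13.49 th0.200 act0.165 R44.1 z68.98 fr-1.9 ft-5.9 fz8.1 False
5 t13.74 th0.240 act0.205 R44.0 z68.94 fr-1.7 ft-6.7 fz7.7 False
6 t13.99 th0.280 act0.244 R43.9 z68.92 fr-2.5 ft-5.9 fz8.0 False
7 t14.24 th0.320 act0.284 R43.9 z68.92 fr-2.0 ft-6.3 fz8.1 False
8 t14.49 th0.360 act0.323 R43.8 z68.90 fr-2.4 ft-6.5 fz6.8 False
9 t14.74 th0.400 act0.364 R43.8 z68.96 fr-1.8 ft-6.7 fz6.2 False
10 t14.99 th0.440 act0.405 R43.8 z69.00 fr-0.7 ft-6.5 fz6.7 False
11 t15.24 th0.480 act0.446 R43.9 z69.04 fr-1.7 ft-6.6 fz7.1 False
12 t15.49 th0.520 act0.486 R43.8 z69.08 fr-1.0 ft-6.4 fz6.0 False
13 t15.74 th0.560 act0.526 R43.9 z69.12 fr-0.8 ft-7.0 fz5.7 False
14 t15.99 th0.600 act0.567 R43.9 z69.16 fr-1.4 ft-6.4 fz6.1 False
15 t16.24 th0.640 act0.607 R43.9 z69.21 fr-0.4 ft-6.7 fz4.5 False
16 t16.49 th0.680 act0.649 R44.0 z69.27 fr-0.4 ft-5.7 fz6.2 False
17 t16.74 th0.720 act0.713 R44.2 z69.30 fr1.8 ft-1.9 fz2.6 False
18 t16.99 th0.760 act0.757 R44.1 z69.22 fr1.2 ft-2.4 fz2.6 False
19 t17.24 th0.800 act0.794 R44.0 z69.19 fr1.0 ft-4.7 fz2.2 False
20 t17.49 th0.840 act0.811 R44.0 z69.20 fr0.6 ft-9.3 fz2.0 False
21 t17.74 th0.880 act0.824 R44.0 z69.18 fr-1.0 ft-14.1 fz3.8 False
```

At about 0.72 rad the upward force fell away and the side force rose steeply past 0.8, so the plate's hole is found. I ease the side load and push down gently.

```bash
python3 - <<'E'
from h import *
ax=np.array([476.2,153.6]);th=np.arctan2(119.03-153.6,504.23-476.2)+.785
p=ax+44.2*np.array([np.cos(th),np.sin(th)])
arm.move_linear([*p,69],None,20);s=arm.read_state();print(s['time'],s['tool_pos'],s['contact_force'])
for z in(65,61,58):
    f=arm.move_linear([*p,z],None,20,f_stop=9)
    s=arm.read_state();print(f,s['time'],s['tool_pos'],s['contact_force'],s['ft_torque'])
    if f: break
E
```

```text
18.1 [519.95333004 149.11250514  68.77262489] [ 0.45721148 -2.14789006 -1.12080868]
False 18.45 [520.18885182 148.92597433  64.7674709 ] [ 2.35005482 -4.66777525 -1.88435047] [-0.82882645 -0.3662743  -0.06284356]
False 18.8 [520.19464733 148.901155    60.79682118] [ 1.41045497 -4.53231776 -3.15462916] [-0.96078091 -0.35610829  0.00347481]
False 19.1 [520.24401185 148.89699064  57.87441876] [ 1.44693672 -5.43934246 -0.62232815] [-0.99713842 -0.38957009 -0.02404066]
```

```bash
python3 - <<'E'
from h import *
s=arm.read_state();p=s['tool_pos'][:2]
f=arm.move_linear([*p,54.5],None,10,f_stop=10)
s=arm.read_state();print(f,s['time'],s['tool_pos'],s['contact_force'])
arm.set_gripper(60);arm.hold(.2)
s=arm.read_state();print(s['tool_pos'],s['contact_force'],s['opening'])
z=s['tool_pos'][2];p=s['tool_pos']
arm.move_linear([p[0],p[1],z+110],None,100);arm.hold(.3)
P,d=snap('wrist','we');s=arm.read_state();print(s['time'],s['tool_pos'],s['contact_force'])
cv2.imwrite('pics/w5.png',cv2.resize(P[100:300,200:440,::-1],None,fx=3,fy=3,interpolation=cv2.INTER_CUBIC))
E
```

```text
True 19.3417 [520.42206386 148.73494876  57.42362851] [-0.55582014 -1.03371223  4.40138288]
[520.25754062 147.73523928  56.73037126] [-0.56073024 -0.08421656  0.23095625] 59.72287712826409
21.6 [520.13028301 147.72658239 166.46341844] [ 0.30446724  0.2210458  -0.17836921]
```

View pics/w5.png

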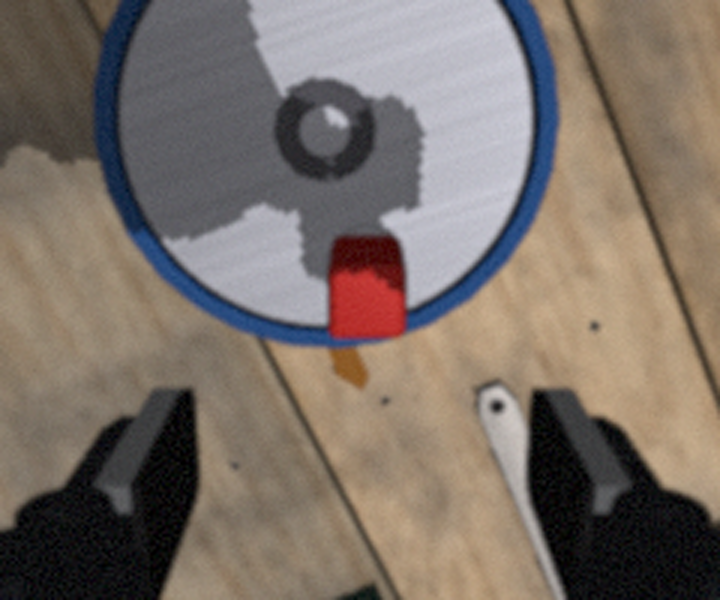

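The pin stands alone and upright in the collar, with its head top at crop (368,308) and the fingers clear. I check its height from the depth, then hand in.

```bash
python3 - <<'E'
from h import *
a=np.load('pics/we.npz');d=a['d']
z=[at_d('wrist',u,v,d[v,u],a['pos'],a['q'])[2] for u in range(316,330,2) for v in range(197,209,2)]
c=[at_d('wrist',u,v,d[v,u],a['pos'],a['q'])[2] for u in range(355,365,2) for v in range(125,140,3)]
h=np.median(z)-np.median(c);print(np.median(z),np.median(c),h)
if abs(h-45)<2.5: print(arm.finish_job())
E
```

```text
92.87910947563466 47.947389260151226 44.93172021548344
the job is handed in; nothing more can be done
None
```

The index pin is fully home in the collar and plate and has been released. Its head top measures 44.9 mm above the collar (45 mm expected), and the job was handed in at about 22 s; no verdict came back from the judging.

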